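Put the glaze tests in their holders

ROBOT

A 6-joint arm with a two-finger parallel gripper is mounted at the origin on a cart in front of the work surface, level with it; the furniture and walls round the work are solid. World frame = base frame: x ahead of the robot, y to its left, z up, the work surface at z = 0. Lengths are in m, angles in rad, forces in N, time in s.
With the tool pointing down it reaches from about 0.425 to 1.125 m from the base axis. Payload 14.9 kg.
Tool frame: the origin (TCP) lies on the mounting face of the last link; the fingertips stand 191 mm ahead of it and the grasp point (between the pads) lies robot.grasp_offset ahead of it (robot.grasp_offset is the distance from the TCP to the grasp point, in m); z points along the fingers, y is the line along which they close (so a half turn about z gives the same grasp; the last joint's range is limited). The gripper opens to 91 mm and grips with 3 to 60 N. Pads are 32 mm wide; open, the fingers measure 118 mm over their backs; the gripper's body (76 mm by 178 mm) begins 60 mm behind the grasp point.
Start: joints at [-1.336, 0.379, 1.734, -0, 1.028, -0.033], TCP at [0.185, -0.675, 0.405] pointing down, gripper open.
Joint ranges: [-2.77, 2.77], [-0.74, 2.19], [0, 2.66], [-1.06, 4.2], [0.31, 2.87], [-3.08, 3.08]. Speed limits (rad/s): [1.89, 1.89, 2.39, 3.14, 3.14, 3.14].

INTERFACE

Orientations are given as a unit quaternion [w, x, y, z].
In Python, from bench import robot gives the robot as it stands. Calls block until the motion is done:
- robot.move_ptp(position, orientation): joint-space move of the TCP to a pose.
- robot.move_l(position, vel=0.15, rotation=None, until_force=None): straight line of the TCP; rotation=None keeps the orientation; vel is the mean speed in m/s. With until_force (N) it stops when the force on the tool has changed by that much, and returns True; else False.
- robot.goto_joints(angles): joint-space move.
- robot.move_gripper(opening): finger opening in m; the grip force is fixed at half the most; returns when the fingers have stopped.
- robot.pause(seconds).
- robot.ik(position, orientation): joint angles nearest the present ones, or None.
- robot.camera(name): name is "scene" or "side" or "wrist"; returns the picture (480x640x3 uint8, red, green, blue); there is no depth.
- robot.get_calibration(name): a dict with "fx", "fy", "cx", "cy" (pixels), "k1" (the pictures are not rectified: a ray, as slopes to the right and down, at radius r is drawn at 1 + k1 r^2 times it, then the intrinsics apply), "extrinsics" (4x4, takes a point from camera to world coordinates). Camera axes: x right, y down, z forward; pixel columns grow to the right and rows downward; lengths in m; the calibration is good to about 2 mm. A picture is of the moment at which its call begins: read the wrist's pose just before it. get_calibration takes no time and is no camera call; for the wrist camera it gives the pose at the moment of the call.
A pose or a line that the arm cannot do raises robot.IKError and nothing moves.
- robot.close_job(): hands the job in; it is judged then, once.
Readings, each from a call of its own:
- robot.read_t(): time.
- robot.read_q(): joint angles.
- robot.read_joint_velocities(): joint speeds.
- robot.read_joint_efforts(): joint torques, N m.
- robot.read_position(): TCP position.
- robot.read_ee_rot(): TCP orientation.
- robot.read_ft_force(): force on the tool from outside, world axes, zero at the start.
- robot.read_torque(): the same for the moment, N m.
- robot.read_finger_gap(): finger opening in m.
- robot.read_grip_force(): force on a finger pad.
Only numpy, scipy, OpenCV 4.12 (cv2) and the standard library are available. Lean on these libraries where they do the work, as an engineer would, in place of code of your own. Each camera call takes 0.05 s, during which the arm holds its last target. There are 200 camera calls.

TASK

Put the glaze tests away: lay each of the three test tiles in front of you flat in the middle of the cradle of its own colour, lengthwise between the two end lips, and stand the jar with the black lid upright inside the rim of the round black coaster. Do not tip the jar, and leave the wooden rib and the small green bowl where they are.

Things in the scene. Friction and masses are not known exactly. Their poses are not given: they have to be found in the camera images.
- tile_blue: Grey-blue glaze test tile in front of the robot (look-alikes at the bench's far right end, about 0.95 m to the right, are out of reach and not meant) with a pale unglazed patch at one end, lying flat: 56 x 32 x 8.5 mm, about 32 g. Origin: centre of its underside; x along the 56 mm side, y across the 32 mm width (pinch it by these long edges), z up.
- tile_orange: Orange-brown glaze test tile in front of the robot (look-alikes at the bench's far right end, about 0.95 m to the right, are out of reach and not meant) with a pale unglazed patch at one end, lying flat: 56 x 32 x 8.5 mm, about 32 g. Origin: centre of its underside; x along the 56 mm side, y across the 32 mm width (pinch it by these long edges), z up.
- tile_green: Dark green, nearly black glaze test tile in front of the robot (look-alikes at the bench's far right end, about 0.95 m to the right, are out of reach and not meant) with a pale unglazed patch at one end, lying flat: 56 x 32 x 8.5 mm, about 32 g. Origin: centre of its underside; x along the 56 mm side, y across the 32 mm width (pinch it by these long edges), z up.
- jar: White jar with a black screw lid and a cream label, upright: body 60 mm diameter up to 66 mm, lid 56 mm diameter up to 80 mm; 0.09 to 0.18 kg; solid and closed. Origin: centre of its underside, z up.
- cradle_blue: Fixed blue cradle for the blue tile: flat base 92 x 60 mm, its top 6 mm above the bench, with a lip 7 mm thick and 10 mm above the bench along each 60 mm end; 78 mm clear between the lips, long sides open. Origin: centre of its underside on the bench; x along the 92 mm length, z up. A tile in place has its x along this x (either way round) and its origin 6 mm above this origin.
- cradle_orange: Fixed orange cradle for the orange tile: flat base 92 x 60 mm, its top 6 mm above the bench, with a lip 7 mm thick and 10 mm above the bench along each 60 mm end; 78 mm clear between the lips, long sides open. Origin: centre of its underside on the bench; x along the 92 mm length, z up. A tile in place has its x along this x (either way round) and its origin 6 mm above this origin.
- cradle_green: Fixed dark green cradle for the green tile: flat base 92 x 60 mm, its top 6 mm above the bench, with a lip 7 mm thick and 10 mm above the bench along each 60 mm end; 78 mm clear between the lips, long sides open. Origin: centre of its underside on the bench; x along the 92 mm length, z up. A tile in place has its x along this x (either way round) and its origin 6 mm above this origin.
- coaster: Fixed round black coaster for the jar: 96 mm outer diameter, floor 5 mm above the bench, rim 6 mm thick and 11 mm high, 84 mm clear inside. Origin: centre of its underside on the bench, z up. The jar stands inside the rim, its origin 5 mm above the coaster's.
- wooden_rib: Bystander: oval reddish-brown wooden rib straight ahead of the robot, lying flat, 68 x 90 x 8 mm. Origin: centre of its underside.
- small_bowl: Bystander: small grey-green bowl near the left of the work area, 84 mm across the rim, 39 mm high. Origin: centre of its underside.

How it is judged:
At the end, for the whole second after the job is handed in: Each tile lies flat on the base of its own colour's cradle, within 12 mm of the centre and 0.2 rad of its length, either way round; the jar stands upright on the coaster's floor inside the rim, within 13 mm of the centre; all released and at rest (horizontal distance between tile_blue and cradle_blue below 0.012 m and angle between the x axis of tile_blue and the x axis of cradle_blue, either way round below 0.2 rad and z of tile_blue in the frame of cradle_blue between 0.004 and 0.009 m and angle between each of tile_blue, tile_orange, tile_green, jar's own z axis and vertical below 0.08 rad and linear speed of each of tile_blue, tile_orange, tile_green, jar below 0.01 m/s and horizontal distance between tile_orange and cradle_orange below 0.012 m and angle between the x axis of tile_orange and the x axis of cradle_orange, either way round below 0.2 rad and z of tile_orange in the frame of cradle_orange between 0.004 and 0.009 m and horizontal distance between tile_green and cradle_green below 0.012 m and angle between the x axis of tile_green and the x axis of cradle_green, either way round below 0.2 rad and z of tile_green in the frame of cradle_green between 0.004 and 0.009 m and horizontal distance between jar and coaster below 0.013 m and z of jar in the frame of coaster between 0.003 and 0.008 m); the robot touches nothing.
It fails at once if the jar is tipped more than 40 degrees (angle between jar's own z axis and vertical above 0.7 rad).
It fails at once if the wooden rib is moved more than 30 mm (distance of wooden_rib from where it was at the start of the episode above 0.03 m).
It fails at once if the small green bowl is moved more than 30 mm (distance of small_bowl from where it was at the start of the episode above 0.03 m).
It also fails if it takes over 102 s, if anything falls off the work surface, if the arm or the gripper's body presses on something with over 40 N, if the wrist force passes 120 N, or if a joint passes its speed limit or range.

## Working session

There is one attempt and no reset: what is moved stays moved. The work goes in short steps, each a Python script; the robot and the scene stay as the last script left them, time stands still between calls to the robot, and variables do not carry over. Pictures are saved under pics/ and viewed, at most 14 in all, crops included, and the job is handed in when it is done.

```bash
mkdir -p pics; ls
python3 - <<'E'
from bench import robot
import cv2
for n in ("scene","side"):
    im=robot.camera(n); cv2.imwrite(f"pics/{n}0.png",im[:,:,::-1]); c=robot.get_calibration(n); print(n,c)
print(robot.get_calibration("wrist"),robot.read_ee_rot(),robot.grasp_offset,robot.read_t())
E
```

```text
pics
scene {'fx': 538.2401959945447, 'fy': 538.2401959945447, 'cx': 320.0264388297, 'cy': 246.45283266029568, 'k1': -0.05895848431874159, 'extrinsics': array([[-0.53885325, -0.40916046,  0.73635921, -0.64459108],
       [-0.84233941,  0.27216011, -0.46518081,  0.73254021],
       [-0.01007401, -0.87092858, -0.49130634,  0.80202672],
       [ 0.        ,  0.        ,  0.        ,  1.        ]])}
side {'fx': 496.09680667350074, 'fy': 496.09680667350074, 'cx': 324.0617791476216, 'cy': 231.91339536591406, 'k1': 0.043197669829097014, 'extrinsics': array([[ 0.97063853, -0.17163427,  0.1685305 ,  0.3386778 ],
       [-0.23945226, -0.62279824,  0.74483888, -0.87635684],
       [-0.02287938, -0.76332432, -0.64561018,  0.82385676],
       [ 0.        ,  0.        ,  0.        ,  1.        ]])}
{'fx': 407.22945409006905, 'fy': 407.22945409006905, 'cx': 318.710300350786, 'cy': 242.9637782783628, 'k1': 0.004262644573245548, 'extrinsics': array([[ 2.64174959e-01, -9.22765891e-01, -2.80561405e-01,
         2.65333868e-01],
       [-9.64474693e-01, -2.52630641e-01, -7.72419997e-02,
        -6.53894760e-01],
       [ 3.97874900e-04,  2.90999777e-01, -9.56723038e-01,
         3.84661531e-01],
       [ 0.00000000e+00,  0.00000000e+00,  0.00000000e+00,
         1.00000000e+00]])} [-4.89271183e-04  9.91052679e-01  1.33470392e-01 -5.17127771e-05] 0.172 0.1
```

View pics/scene0.png

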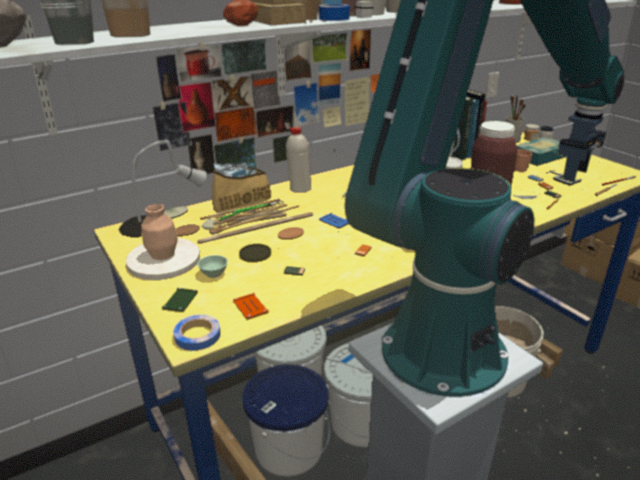

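View pics/side0.png

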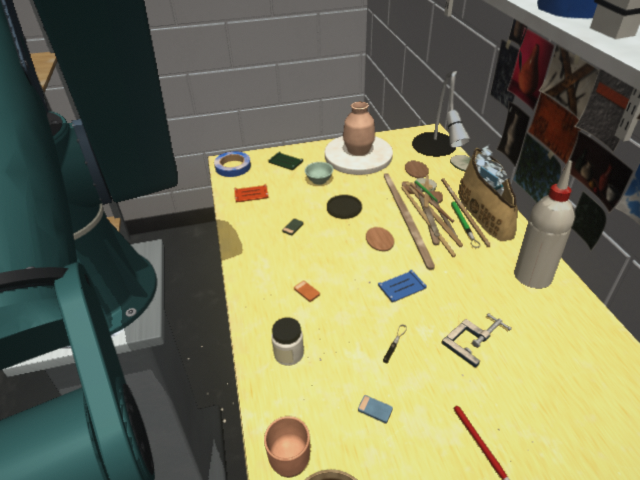

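Side view shows all: blue tile (375,409), orange tile (307,291), green tile (293,227), jar (288,340), cradles blue (402,286), orange (251,194), green (286,160), coaster (344,206), bowl (318,173), rib (380,239).

```bash
cat > h.py <<'E'
import numpy as np, cv2
from bench import robot
from scipy.spatial.transform import Rotation as R
def cast(cal,px,z):
    """pixels (N,2) -> world points on plane z"""
    K=np.array([[cal["fx"],0,cal["cx"]],[0,cal["fy"],cal["cy"]],[0,0,1]])
    u=cv2.undistortPoints(np.asarray(px,float).reshape(-1,1,2),K,np.array([cal["k1"],0,0,0.]))[:,0]
    E=cal["extrinsics"]; d=np.c_[u,np.ones(len(u))]@E[:3,:3].T
    return E[:3,3]+d*((z-E[2,3])/d[:,2])[:,None]
def project(cal,P):
    K=np.array([[cal["fx"],0,cal["cx"]],[0,cal["fy"],cal["cy"]],[0,0,1]])
    E=np.linalg.inv(cal["extrinsics"])
    return cv2.projectPoints(np.atleast_2d(P).astype(float),cv2.Rodrigues(E[:3,:3])[0],E[:3,3],K,np.array([cal["k1"],0,0,0.]))[0][:,0]
def quat(yaw):
    """tool down, tool y (closing axis) at angle yaw in the world"""
    y=np.array([np.cos(yaw),np.sin(yaw),0]); z=np.array([0,0,-1.])
    q=R.from_matrix(np.c_[np.cross(y,z),y,z]).as_quat()
    return q[[3,0,1,2]]
E
python3 - <<'E'
from h import *
im=cv2.imread("pics/side0.png"); cal=robot.get_calibration("side")
names=dict(tb=(375,409,.008),to=(307,291,.008),tg=(293,227,.008),jarlid=(287,331,.08),cb=(402,286,.006),co=(251,194,.006),cg=(286,160,.006),coaster=(344,206,.011),bowl=(318,170,.039),rib=(380,239,.008))
hsv=cv2.cvtColor(im,cv2.COLOR_BGR2HSV)
for n,(u,v,z) in names.items():
    print(n,hsv[v,u],cast(cal,[(u,v)],z)[0].round(3))
T=np.eye(4)
q=robot.read_ee_rot();T[:3,:3]=R.from_quat(q[[1,2,3,0]]).as_matrix();T[:3,3]=robot.read_position()
print((np.linalg.inv(T)@robot.get_calibration("wrist")["extrinsics"]).round(3))
for y in (.5,0.27,2,-1): print(y,quat(y),robot.ik([.7,-.3,.5],quat(y)))
print(T.round(3))
E
```

```text
tb [100  69 148] [ 0.522 -0.433  0.008]
to [ 11 176 196] [ 0.466 -0.123  0.008]
tg [41 63 77] [0.479 0.105 0.008]
jarlid [27 49 52] [ 0.397 -0.28   0.08 ]
cb [108 145 155] [ 0.676 -0.162  0.006]
co [  8 198 153] [0.393 0.283 0.006]
cg [57 95 59] [0.521 0.432 0.006]
coaster [26 77 53] [0.629 0.152 0.011]
bowl [ 55  33 192] [0.593 0.301 0.039]
rib [ 13 130 169] [0.68  0.001 0.008]
[[-0.    -0.957 -0.291  0.083]
 [ 1.    -0.001  0.001  0.001]
 [-0.001 -0.291  0.957  0.019]
 [ 0.     0.     0.     1.   ]]
0.5 [0.         0.51018353 0.86006556 0.        ] [-4.35490960e-01  3.90566427e-01  1.53655461e+00 -4.44089210e-16
  1.21447162e+00 -9.35490960e-01]
0.27 [0.         0.60550333 0.79584277 0.        ] [-4.35490960e-01  3.90566427e-01  1.53655461e+00 -4.44089210e-16
  1.21447162e+00 -7.05490960e-01]
2 [ 0.         -0.21295842  0.97706126  0.        ] [-4.35490960e-01  3.90566427e-01  1.53655461e+00 -4.44089210e-16
  1.21447162e+00 -2.43549096e+00]
-1 [0.         0.95954963 0.28153953 0.        ] [-4.35490960e-01  3.90566427e-01  1.53655461e+00 -4.44089210e-16
  1.21447162e+00  5.64509040e-01]
[[ 0.964  0.265 -0.     0.185]
 [ 0.265 -0.964  0.001 -0.675]
 [ 0.    -0.001 -1.     0.404]
 [ 0.     0.     0.     1.   ]]
```

Run:
```python
from h import *
import pickle
cals=[]
for i,p in enumerate([(.52,-.33,.47),(.57,-.03,.47),(.50,.27,.47)]):
    robot.move_ptp(p,quat(np.arctan2(p[1],p[0])))
    cal=robot.get_calibration("wrist"); im=robot.camera("wrist")
    cv2.imwrite(f"pics/w{i}.png",im[:,:,::-1]); cals.append(cal)
pickle.dump(cals,open("cals.pkl","wb")); print(robot.read_t())
a=[cv2.imread(f"pics/w{i}.png") for i in range(3)]
m=np.vstack([np.hstack(a[:2]),np.hstack([a[2],a[2]*0])])
cv2.imwrite("pics/mont.png",cv2.resize(m,(800,600),interpolation=cv2.INTER_AREA))
```

```text
4.3583
```

View pics/mont.png

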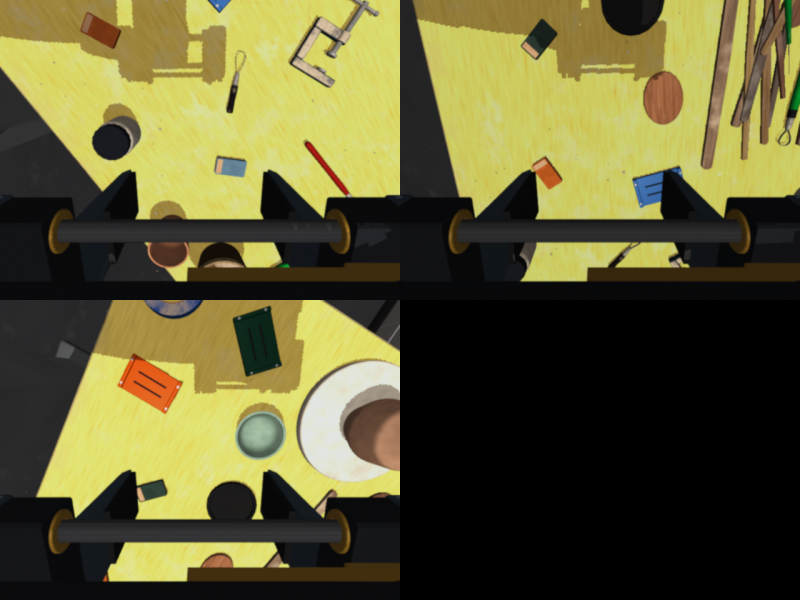

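Montage (scale 0.625 each, order w0 w1 / w2): blue tile (230,166), jar lid (110,140), orange tile (100,30) in w0; green tile (540,40), orange tile (547,172) and half-hidden blue cradle (655,187) in w1; orange cradle (150,383), green cradle (258,340), bowl (260,435), coaster (232,503) in w2. I need one cleaner view each of coaster and blue cradle.

Run:
```python
from h import *
import pickle
cals=pickle.load(open("cals.pkl","rb"))
for i,p in [(3,(.62,.02,.47)),(4,(.62,-.27,.47))]:
    robot.move_ptp(p,quat(np.arctan2(p[1],p[0])))
    cal=robot.get_calibration("wrist"); im=robot.camera("wrist")
    cv2.imwrite(f"pics/w{i}.png",im[:,:,::-1]); cals.append(cal)
pickle.dump(cals,open("cals.pkl","wb")); print(robot.read_t())
app=dict(tb=(.522,-.433,.0065,.045),to=(.466,-.123,.0065,.045),tg=(.479,.105,.0065,.045),jar=(.397,-.28,.08,.04),cb=(.676,-.162,.006,.07),co=(.393,.283,.006,.07),cg=(.521,.432,.006,.07),coaster=(.629,.152,.011,.06),bowl=(.593,.301,.039,.05),rib=(.68,.001,.008,.06))
ims=[cv2.imread(f"pics/w{i}.png") for i in range(5)]
for n,(x,y,z,r) in app.items():
  for i in range(5):
    uv=project(cals[i],[x,y,z])[0]
    if not(10<uv[0]<630 and 5<uv[1]<310): continue
    im=ims[i]; hsv=cv2.cvtColor(im,cv2.COLOR_BGR2HSV).astype(int); H,S,V=hsv.transpose(2,0,1)
    bench=(abs(H-26)<=6)&(S>95)&(V>75)
    if n in("jar","coaster"): m=(im.max(2)<60)
    else: m=~bench
    m=m.astype(np.uint8)*255
    m=cv2.morphologyEx(m,cv2.MORPH_OPEN,np.ones((3,3)))
    cs,_=cv2.findContours(m,cv2.RETR_EXTERNAL,cv2.CHAIN_APPROX_NONE)
    best=max(cs,key=lambda c:cv2.pointPolygonTest(c,tuple(map(float,uv)),True))
    px=best[:,0,:]; edge=(px.min()<=1 or px[:,0].max()>637)
    W=cast(cals[i],px,z)[:,:2]
    (c,s,a)=cv2.minAreaRect((W*1000).astype(np.float32))
    if s[0]<s[1]: a+=90; s=s[::-1]
    cv2.drawContours(im,[best],-1,(255,0,255),1)
    print(n,"w%d"%i,np.round(np.array(c)/1000,4),np.round(s,1),"long axis deg %.1f"%(a%180),"EDGE" if edge else "")
m=np.vstack([np.hstack([ims[0],ims[1]]),np.hstack([ims[2],ims[3]])]) 
m=np.vstack([np.hstack([ims[0],ims[1],ims[2]]),np.hstack([ims[3],ims[4],ims[4]*0])])
h,w=m.shape[:2];cv2.imwrite("pics/mont2.png",cv2.resize(m,(800,int(h*800/w)),interpolation=cv2.INTER_AREA))
```

```text
6.65
tb w0 [ 0.5247 -0.4324] [57.4 34.6] long axis deg 139.5 
to w0 [ 0.4677 -0.1216] [58.8 32.8] long axis deg 119.5 
to w1 [ 0.5668 -0.1338] [880.6 585. ] long axis deg 176.7 EDGE
to w4 [ 0.468  -0.1212] [57.3 33.6] long axis deg 119.6 
tg w1 [0.4811 0.109 ] [55.3 33. ] long axis deg 44.0 
tg w2 [0.549  0.1793] [880.2 585.6] long axis deg 28.2 EDGE
tg w3 [0.4811 0.1093] [56.  32.5] long axis deg 44.2 
jar w0 [ 0.4009 -0.2735] [57.5 52.5] long axis deg 9.9 
jar w4 [ 0.5597 -0.4144] [734.6 316.8] long axis deg 156.3 EDGE
cb w1 [ 0.5668 -0.134 ] [881.6 585.7] long axis deg 176.7 EDGE
cb w4 [ 0.6788 -0.1619] [93.9 62. ] long axis deg 13.3 
co w2 [0.3954 0.2871] [93.4 60.9] long axis deg 177.4 
cg w2 [0.5212 0.4285] [91.7 60.6] long axis deg 134.8 
coaster w3 [0.6314 0.1556] [94.4 94.1] long axis deg 94.5 
bowl w2 [0.5968 0.3029] [84.1 82.8] long axis deg 28.3 
rib w1 [0.682  0.0053] [88.3 66.2] long axis deg 89.8 
rib w3 [0.6825 0.0053] [88.5 65.5] long axis deg 93.0
```

View pics/mont2.png

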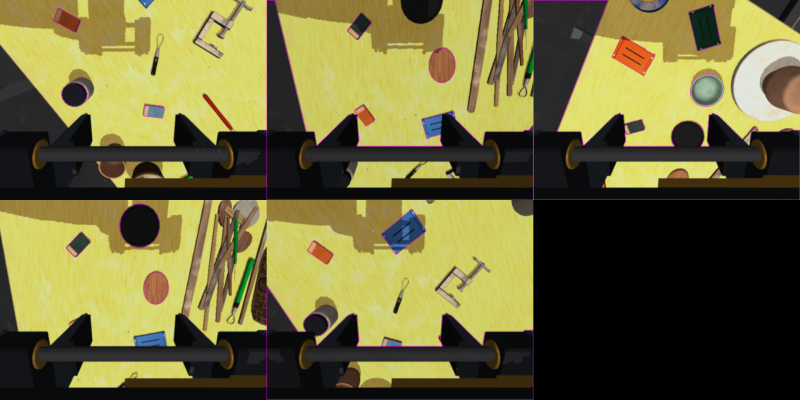

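```bash
cat >> h.py <<'E'
def yaw_for(x,y,long_deg):
    q1=np.arctan2(y,x); yaw=np.deg2rad(long_deg)+np.pi/2
    return q1-((q1-yaw+np.pi/2)%np.pi-np.pi/2)      # |q6| <= pi/2
def transfer(src,dst,zg,dz,o_open,o_rel,up=.36):
    """src,dst = x,y,long axis deg; zg TCP height at grasp; dz added at placing"""
    for k,(x,y,a) in enumerate((src,dst)):
        z=zg+(dz if k else 0)
        robot.move_ptp([x,y,up],quat(yaw_for(x,y,a)))
        if not k: robot.move_gripper(o_open)
        robot.move_l([x,y,z+.03],vel=.2)
        hit=robot.move_l([x,y,z],vel=.05,until_force=12)
        if k==0:
            robot.move_gripper(0.0); print("gap",robot.read_finger_gap(),"F",robot.read_grip_force(),"hit",hit)
            if robot.read_finger_gap()<.02: robot.move_gripper(o_open); robot.move_l([x,y,up]); raise SystemExit("missed")
        else:
            print("at release gap",robot.read_finger_gap(),"hit",hit,"dz",robot.read_position()[2]-z)
            robot.move_gripper(o_rel)
        robot.move_l([x,y,z+.05],vel=.1)
        robot.move_l([x,y,up],vel=.25)
    print("t",robot.read_t())
E
python3 - <<'E'
from h import *
import pickle
c=pickle.load(open("cals.pkl","rb"))
print("plate",cast(c[2],[(566,197)],.01),"vase base side",cast(robot.get_calibration("side"),[(359,152)],.02))
transfer((.5247,-.4324,139.5),(.6788,-.1619,13.3),.194,.007,.06,.05)
E
```

```text
plate [[0.73782185 0.39640305 0.01      ]] vase base side [[0.74397406 0.39312116 0.02      ]]
gap 0.03137948208991653 F 30.000464916229248 hit False
at release gap 0.0315080889166895 hit True dz -0.0008587043578549558
t 17.5
```

Run:
```python
from h import *
transfer((.468,-.1213,119.5),(.3954,.2871,177.4),.194,.007,.06,.05)
transfer((.4811,.109,44.1),(.5212,.4285,134.8),.194,.007,.06,.05)
j=(.4009,-.2735);k=(.6314,.1556)
f=lambda p:(*p,np.rad2deg(np.arctan2(p[1],p[0]))-90)
robot.move_ptp([.52,-.2,.4],quat(np.arctan2(-.2,.52)))
cal=robot.get_calibration("wrist"); im=robot.camera("wrist"); cv2.imwrite("pics/w5.png",im[:,:,::-1])
import pickle; pickle.dump(cal,open("c5.pkl","wb")); print(robot.read_t())
cv2.imwrite("pics/side1.png",robot.camera("side")[:,:,::-1])
```

```text
gap 0.0315298330832589 F 30.000593662261963 hit False
at release gap 0.031436658182255085 hit True dz -0.0009022740723283462
t 27.6333
gap 0.03165248629122324 F 30.000665187835693 hit False
at release gap 0.03164974772312295 hit True dz -0.0008673859198660983
t 37.475
39.775
```

View pics/side1.png

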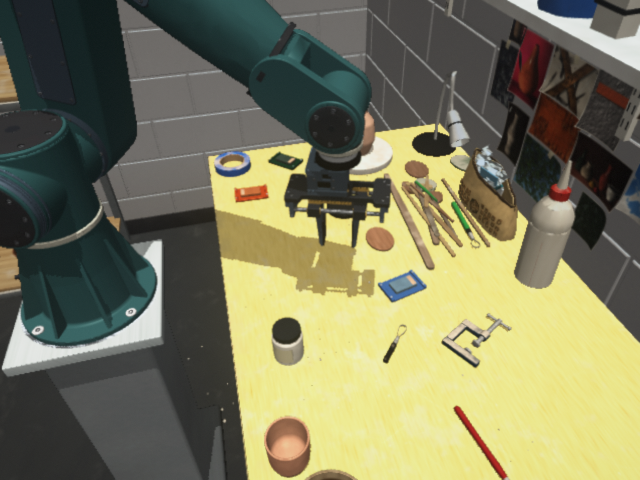

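All three tiles sit in their cradles (blue 402,286; orange 251,194; green 286,160). The jar (288,340) is still upright, so it goes next, followed by close views to check the tiles.

Run:
```python
from h import *
import pickle
f=lambda p:(*p,np.rad2deg(np.arctan2(p[1],p[0]))-90)
transfer(f((.4009,-.2735)),f((.6314,.1556)),.172+.042,.006,.085,.085)
cals=[]
for i,p in [(6,(.62,-.25,.45)),(7,(.62,.02,.45)),(8,(.5,.27,.45))]:
    robot.move_ptp(p,quat(np.arctan2(p[1],p[0])))
    cals.append(robot.get_calibration("wrist")); cv2.imwrite(f"pics/w{i}.png",robot.camera("wrist")[:,:,::-1])
pickle.dump(cals,open("c6.pkl","wb")); print(robot.read_t())
ims=[cv2.imread(f"pics/w{i}.png")[:320] for i in (6,7,8)]
s=robot.camera("side")[100:420,:,::-1]
m=np.vstack([np.hstack(ims[:2]),np.hstack([ims[2],s])])
cv2.imwrite("pics/mont3.png",cv2.resize(m,(800,400),interpolation=cv2.INTER_AREA))
```

```text
gap 0.05946680909909381 F 30.000639259815216 hit False
at release gap 0.059446773852083 hit True dz -0.0009215798857815094
t 49.175
52.9833
```

View pics/mont3.png

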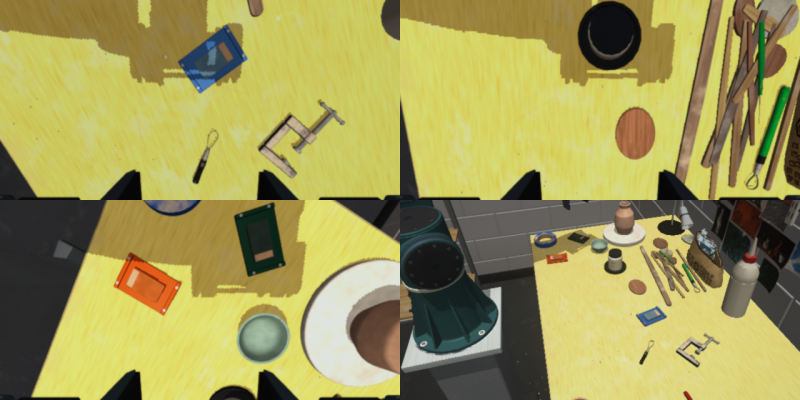

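Tiles sit in the middle of the blue (212,60), orange (147,283) and green (258,240) cradles, and the jar stands in the coaster (608,35). Next: enlarged crops, plus the jar lid's position.

Run:
```python
from h import *
import pickle
C=pickle.load(open("c6.pkl","rb")); out=[]
for i,p in [(0,(.6788,-.1619,.006)),(2,(.3954,.2871,.006)),(2,(.5212,.4285,.006)),(1,(.6314,.1556,.085))]:
    im=cv2.imread(f"pics/w{6+i}.png"); u,v=project(C[i],p)[0].astype(int)
    if p[2]<.05: cv2.drawMarker(im,(u,v),(255,0,255),cv2.MARKER_CROSS,5)
    else:  # true lid circle expected if perfectly centred
        t=np.linspace(0,2*np.pi,60); pts=project(C[i],np.c_[p[0]+.028*np.cos(t),p[1]+.028*np.sin(t),0*t+.085])
        cv2.polylines(im,[pts.round().astype(int)],True,(255,0,255),1)
    im=cv2.copyMakeBorder(im,80,80,80,80,cv2.BORDER_CONSTANT)
    out.append(cv2.resize(im[v+20:v+140,u+5:u+155],(400,300)))
cv2.imwrite("pics/chk.png",np.vstack([np.hstack(out[:2]),np.hstack(out[2:])]))
```

```text
(no output)
```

View pics/chk.png

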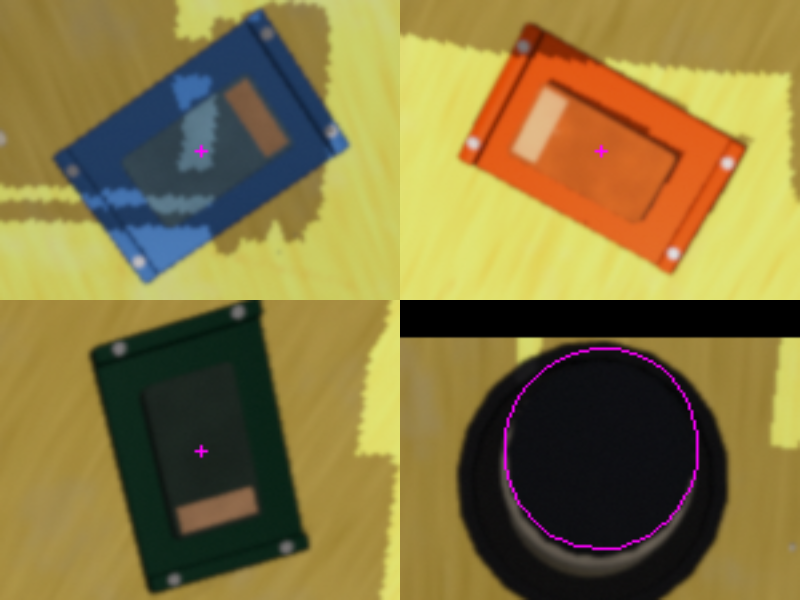

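In the crops, the tiles are centred within about 3 mm and flat, and the jar lid matches the circle expected for a centred jar. I'm handing the job in.

```bash
python3 -c "
from bench import robot
print(robot.close_job(), robot.read_t())"
```

```text
the job is handed in; nothing more can be done
the job is handed in; nothing more can be done
```

I handed the job in after about 53 s of robot time: the three tiles lie flat in their own cradles, about 3 mm or less off centre in the check images, the jar stands upright in the coaster, and the rib and bowl were not touched (the hand-in call did not report a verdict).

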